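# Load the slide-tray carrier and hold its retaining pin in place

### The job

Stack the two slide trays squarely, one on top of the other, on the black pad of the metal carrier. Then take the steel retaining pin from its grey stand by its thick grip, lower it from above through the upper bushing of the carrier and on through the lower one, and finish while still holding it there: upright and hanging freely through both bushings, its foot showing about 15 mm below the lower bushing but clear of the bench, so that I can snap a clip onto it. Leave the other things on the bench alone.

Things in the scene. Friction and masses are not known exactly. Their poses are not given: they have to be found in the camera images.
- carrier: fixed aluminium carrier; origin on the bench under its pad's centre. Deck x -60 to 66, y -40 to 40 mm, 12 thick, top at 42 mm, open below. At x 80, y 0: two brass bushings with coaxial vertical through holes, lower z 30-42, upper z 90-102 mm, in arms x 66-94, y -52 to 26 mm, on a post x 66-94, y -52 to -36, 102 mm high. Nothing overhangs the pad
- pad (a point): centre of the black pad on the deck, 42 mm above the bench: 100 mm along the carrier's x, 60 mm along its y, the outline of a tray, flush with the deck
- upper_bushing (a point): centre of the mouth (top face) of the upper bushing, hole 15 mm across, 12 mm deep, 102 mm above the bench
- lower_bushing (a point): centre of the mouth (top face) of the lower bushing, hole 14 mm across, 12 mm deep, 42 mm above the bench; 30 mm free space between its underside and the bench
- tray_a: flat cream plastic slide tray with two glass slides flush in its top, a rigid slab 100 mm (its x) by 60 mm (its y) by 14 mm high, about 0.12 kg; origin at the centre of its underside. Lies flat on the bench to one side of the carrier; the same as tray_b, either may be the lower one, either way round
- tray_b: the second slide tray, the same as tray_a, on the other side of the carrier
- pin: steel pin 140 mm long, about 0.14 kg, standing upright and loose in its stand: shaft 10 mm across with a chamfered foot, from 0 to 105 mm, then a round knurled grip 18 mm across from 105 to 140 mm. Origin at the centre of its foot, z along it to the grip. Stands with its foot 10 mm above the bench
- pin_foot (a point): centre of the pin's foot face, the pin's lower end
- pin_grip (a point): middle of the pin's thick grip, on its axis, 122.5 mm above the foot
- stand: fixed grey plastic block 70 x 70 x 40 mm high with a round socket 13 mm across and 30 mm deep in the middle of its top, in which the pin stands; origin at the centre of its underside
- jar: bystander: amber jar, 50 mm across, 75 mm high; origin at the centre of its underside. The jar and the stand lie beyond the carrier, one to each side, either way round
- dish: bystander: clear covered petri dish, 92 mm across, 16 mm high; origin at the centre of its underside
- forceps: bystander: steel forceps lying along their x, 135 mm long, 6 mm high; origin at the middle of the underside
- oil: bystander: small amber bottle, 28 mm across, 60 mm high; origin at the centre of its underside
- slidebox: bystander: closed blue slide box, 100 x 85 x 30 mm; origin at the centre of its underside
- mug: bystander: white mug, 80 mm across, 90 mm high; origin at the centre of its underside
- marker: bystander: black marker pen lying along its y, 130 mm long, 12 mm thick; origin at the middle of the underside
There are look-alikes about, which are no part of the job. What is shaped like the pin but pink is not meant.

How it is judged:
By the outcome, as a careful person would: the job done as asked, in the order asked, and still so for the second after the job is handed in, while the arm keeps its last pose, push and grip.
It also fails if it takes over 72 s, if anything falls off the work surface, if the arm or the gripper's body presses on something with over 40 N, if the wrist force passes 120 N, or if a joint passes its speed limit or range.

### The arm

A 6-joint arm with a two-finger parallel gripper is mounted at the origin on the work surface. World frame = base frame: x ahead of the robot, y to its left, z up, the work surface at z = 0. Lengths are in m, angles in rad, forces in N, time in s.
With the tool pointing down it reaches from about 0.3 to 0.875 m from the base axis. Payload 6.4 kg.
Tool frame: the origin (TCP) lies on the centre line of the jaws, within the pads' length; the fingertips stand 25 mm ahead of it and the grasp point (between the pads) lies 6 mm ahead of it (ctrl.tip_reach is the distance from the TCP to the fingertips, in m); z points along the fingers, y is the line along which they close (so a half turn about z gives the same grasp; the last joint's range is limited). The gripper opens to 85 mm and grips with 20 to 120 N. Pads are 22 mm wide; open, the fingers measure 114 mm over their backs; the gripper's body (76 mm by 85 mm) begins 54 mm behind the grasp point. The pads swing forward as they close: fully open they stand 13 mm farther back than shut.
Start: joints at [-1.549, 0.181, 1.607, -0, 1.354, -0.206], TCP at [0.13, -0.56, 0.256] pointing down, gripper open.
Joint ranges: [-2.99, 2.99], [-0.89, 2.07], [0.3, 2.58], [-1.14, 4.28], [0, 2.63], [-3.12, 3.12]. Speed limits (rad/s): [2.57, 2.57, 3.01, 3.14, 3.14, 3.14].

### API

Orientations are given as a unit quaternion [w, x, y, z].
In Python, from bench import ctrl gives the robot as it stands.
- The arm moves only by the tool servo_tool, never from a script. Its argument "motion" is a list that holds one entry, the list of rows, each a list of 5 numbers: the shift along the tool's x, y, z in cm, then the turn about the tool's z in degrees, then the closure, from -1 (fully open) to 1 (shut). In form: [[[dx, dy, dz, twist, claw], ...]]. A call has 1 to 5 rows; each row is the pose to reach, as a shift and turn from the pose commanded when the call began, along the tool's axes at that moment; what a row does not reach only later rows make up. A row lasts 1/10 s, in which the tool goes at most 50 mm and 8.59 degrees, less where a joint would pass 70% of its speed; a pose out of reach is approached as far as the arm can. A call with a gripper value outside its range is refused whole. The fingers move at their own pace and stop on an object; the grip force is fixed at half the most. Time passes only in rows, so rows that repeat a pose let the fingers close. It gives the time, the measured TCP pose, the force, the opening and the grip force at its end, in the units of the state.
- ctrl.get_obs(): the state, without advancing time (a new reading comes with each control period).
- ctrl.camera(name): name is "scene" or "top"; returns a dict with "pixels" (480x640x3 uint8, red, green, blue), "depth" (480x640 float32, m along the optical axis (not along the pixel's ray), 0 where there is no reading), "fx", "fy", "cx", "cy" (pixels), "k1" (the pictures are not rectified: a ray, as slopes to the right and down, at radius r is drawn at 1 + k1 r^2 times it, then the intrinsics apply), "R" (3x3) and "t" (3): a world point X has camera coordinates R X + t. Camera axes: x right, y down, z forward; pixel columns grow to the right and rows downward; lengths in m; the calibration is good to about 2 mm. A picture is of the moment at which its call begins.
- ctrl.hand_in(): hands the job in; it is judged then, once.
The state is a dict: "time_s": time; "q": joint angles; "dq": joint speeds; "joint_efforts": joint torques, N m; "eef_pos": TCP position; "eef_rot": TCP orientation; "wrist_force": force on the tool from outside, world axes, zero at the start; "torque": the same for the moment, N m; "opening": opening from 0.0 (shut) to 1.0 (fully open); "grasp_force": force on a finger pad.
Only numpy, scipy, OpenCV 4.12 (cv2) and the standard library are available. Lean on these libraries where they do the work, as an engineer would, in place of code of your own. Each camera call takes 0.05 s, during which the arm holds its last target. There are 200 camera calls.

## Working session

There is one attempt and no reset: what is moved stays moved. The work goes in short steps, Python scripts to look and compute and a tool call to move; the robot and the scene stay as the last step left them, time stands still between calls to the robot, and variables do not carry over. Pictures are saved under pics/ and viewed, at most 10 in all, crops included, and the job is handed in when it is done.

Besides the shell and the picture viewer there is one more tool, called after ">>>" as a command line: name --argument value ..., lists and objects as JSON in quotes. servo_tool: Moves the arm, as the interface text tells. Its arguments: {"type":"object","properties":{"motion":{"type":"array"}},"required":["motion"]}

```bash
mkdir -p pics; cat > h.py <<'E'
import numpy as np, cv2
from bench import ctrl
def shot(n):
    c=ctrl.camera(n); np.savez('last_%s.npz'%n,**c); return c
def load(n): return dict(np.load('last_%s.npz'%n))
def K(c):
    return np.array([[c['fx'],0,c['cx']],[0,c['fy'],c['cy']],[0,0,1]],float)
def rays(c,uv):
    uv=np.asarray(uv,float).reshape(-1,2)
    s=(uv-[c['cx'],c['cy']])/[c['fx'],c['fy']]; u=s.copy()
    for _ in range(30): u=s/(1+c['k1']*(u**2).sum(1,keepdims=True))
    d=np.c_[u,np.ones(len(u))]@c['R']; o=-c['R'].T@c['t']
    return o,d
def onplane(c,uv,z):
    o,d=rays(c,uv); return o+d*((z-o[2])/d[:,2])[:,None]
def cloud(c):
    v,u=np.mgrid[0:480,0:640]; o,d=rays(c,np.c_[u.ravel(),v.ravel()])
    return (o+d*c['depth'].reshape(-1,1)).reshape(480,640,3)
def proj(c,X):
    p=np.asarray(X).reshape(-1,3)@c['R'].T+c['t']; s=p[:,:2]/p[:,2:]
    s=s*(1+c['k1']*(s**2).sum(1,keepdims=True)); return s*[c['fx'],c['fy']]+[c['cx'],c['cy']]
def save(n,im): cv2.imwrite('pics/'+n,im[...,::-1])
E
python3 - <<'E'
from h import *
for n in('top','scene'):
    c=shot(n); save(n+'0.png',c['pixels']); print(n,-c['R'].T@c['t'],c['R'][2],c['fx'],c['k1'])
o=ctrl.get_obs(); print(o['time_s'],o['eef_pos'],o['eef_rot'],o['wrist_force'])
E
```

```text
top [ 0.48047063 -0.01410497  1.21080669] [ 0.06368115 -0.00311981 -0.99796542] 471.0113873689795 -0.047783169555229855
scene [1.19426725 0.51118714 0.5888008 ] [-0.66998355 -0.54169988 -0.50762515] 449.1133391154132 -0.003328085554094046
0.1 [ 0.12984113 -0.55968727  0.25548693] [-7.79177941e-04  9.93521414e-01  1.13642365e-01  7.04695814e-05] [0.47075308 0.15429443 0.56198541]
```

View pics/top0.png

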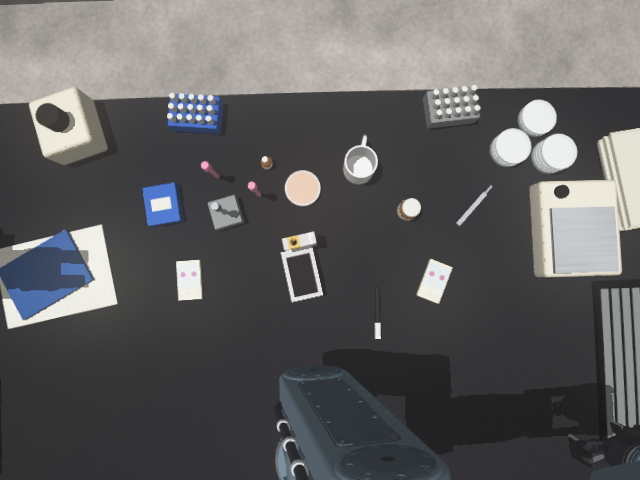

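View pics/scene0.png

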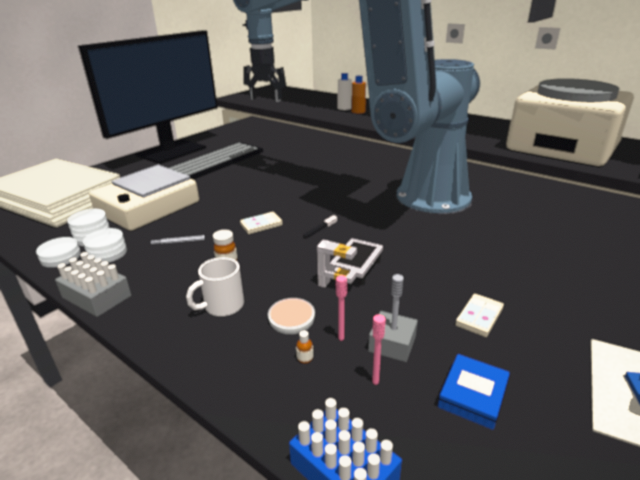

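```bash
cat >> h.py <<'E'
S=8
def crop(c,u,v,r,S=S):
    u0,v0=int(u-r),int(v-r); im=c['pixels'][v0:v0+2*r,u0:u0+2*r]
    return cv2.resize(im,None,fx=S,fy=S,interpolation=cv2.INTER_CUBIC),(u0,v0)
def contours(mask,org,S=S):
    cs,_=cv2.findContours(mask.astype(np.uint8),cv2.RETR_CCOMP,cv2.CHAIN_APPROX_NONE)
    cs=sorted(cs,key=cv2.contourArea,reverse=True)
    return [((k.reshape(-1,2)+.5)/S-.5)+org for k in cs]
def rect(c,k,z):
    p=onplane(c,k,z)[:,:2]; (x,y),(w,h),a=cv2.minAreaRect((p*1000).astype(np.float32))
    if w<h: w,h,a=h,w,a+90
    return np.round([x,y,w,h,(a+90)%180-90],1)
E
python3 - <<'E'
from h import *
c=load('top'); P=cloud(c)
for nm,u,v,r in(('L',189,280,32),('R',435,281,32),('C',302,272,42)):
    im,org=crop(c,u,v,r); g=cv2.cvtColor(im,cv2.COLOR_RGB2GRAY)
    for th in(90,120,150):
        ks=contours(g>th,org)[:3]
        print(nm,th,[rect(c,k,.042 if nm=='C' else .014).tolist() for k in ks])
    print(P[v-3:v+4,u-3:u+4,2].mean())
big=[cv2.resize(crop(c,u,v,r,1)[0],(390,390),interpolation=cv2.INTER_CUBIC) for u,v,r in((302,268,42),(225,210,26),(189,280,32))]
s=load('scene')
b2=[cv2.resize(crop(s,u,v,r,1)[0],(390,390),interpolation=cv2.INTER_CUBIC) for u,v,r in((350,262,40),(395,310,50))]
im=np.vstack([np.hstack(big),np.hstack(b2+[np.zeros((390,390,3),np.uint8)])])
save('crops.png',cv2.resize(im,(800,533)))
E
```

```text
L 90 [[461.7, 322.2, 103.1, 65.1, 2.7]]
L 120 [[461.7, 322.3, 101.8, 63.4, 2.6]]
L 150 [[461.8, 322.4, 100.8, 62.1, 2.7]]
0.03758491868518935
R 90 [[442.6, -301.2, 103.4, 65.9, -23.0]]
R 120 [[442.5, -301.4, 102.0, 63.8, -23.0]]
R 150 [[442.5, -301.5, 100.9, 62.3, -23.0]]
0.013621235495656142
C 90 [[488.1, 31.0, 163.0, 95.7, 11.1], [467.6, 33.4, 98.0, 58.4, 11.1], [547.7, 50.6, 11.9, 9.4, -69.6]]
C 120 [[488.0, 31.1, 161.3, 94.1, 11.2], [467.7, 33.2, 99.3, 59.8, 11.0], [548.3, 52.3, 15.7, 12.8, -87.6]]
C 150 [[488.0, 31.1, 160.1, 92.9, 11.1], [467.9, 33.2, 100.9, 61.0, 11.1], [549.1, 52.6, 17.7, 15.6, 88.5]]
0.06542330963348063
```

View pics/crops.png

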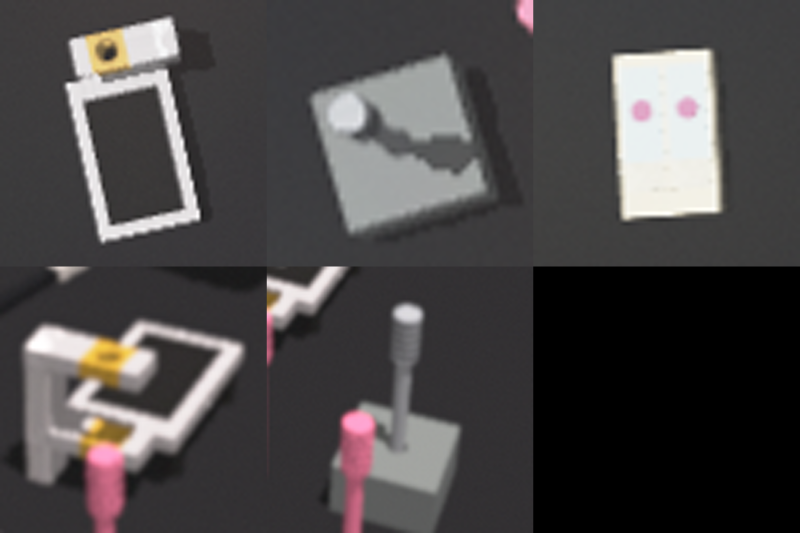

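Top view: trays at about (189,280) and (435,281), the pad at (302,274) and the upper bushing at (292,242). The stand is at (226,212) with the pin's grip at (214,206). The pink look-alikes are at (205,166) and (252,186).

```bash
cat > go.py <<'E'
import sys,numpy as np
from bench import ctrl
from scipy.spatial.transform import Rotation as Ro
o=ctrl.get_obs(); q=o['eef_rot']; R=Ro.from_quat([q[1],q[2],q[3],q[0]]).as_matrix(); p=np.array(o['eef_pos'])
yaw=np.degrees(np.arctan2(R[1,0],R[0,0]))
print('pos',(p*1000).round(1),'yaw',yaw.round(2),'tilt',(R[:2,2]).round(4),'open',o['opening'],'grip',o['grasp_force'],'F',np.round(o['wrist_force'],1),'t',o['time_s'],'reach',ctrl.tip_reach)
a=list(map(float,sys.argv[1:]))
for i in range(0,len(a),4):
    t=np.array(a[i:i+3])/1000
    tw=(yaw-a[i+3]+180)%360-180
    print(a[i:i+4],'->',(R.T@(t-p)*100).round(2),'twist',round(tw,2))
E
python3 go.py 442.2 -302.2 150 -23
python3 - <<'E'
from h import *
c=load('top'); s=load('scene')
# pin grip: bright blob in top view; scene view
im,org=crop(c,226,212,26); g=cv2.cvtColor(im,cv2.COLOR_RGB2GRAY)
for th in(190,210): print('griptop',[(k.mean(0).round(2).tolist(),onplane(c,[(k.min(0)+k.max(0))/2],.150).round(4).tolist(),np.ptp(k,0).round(1).tolist()) for k in contours(g>th,org)[:1]])
for th in(75,90,110): 
    k=contours(cv2.morphologyEx((g>th).astype(np.uint8),cv2.MORPH_CLOSE,np.ones((81,81))),org)[0]; print('stand',rect(c,k,.04))
# brass upper in top
im,org=crop(c,293,242,14,16); h=cv2.cvtColor(im,cv2.COLOR_RGB2HSV)
m=(h[...,1]>90); k=contours(m,org,16)
print('brass',[rect(c,x,.102).tolist() for x in k[:3]])
E
```

```text
pos [ 129.8 -559.7  255.5] yaw 13.05 tilt [-0.      0.0016] open 0.999186145702786 grip 0.0 F [0.5 0.2 0.6] t 0.1 reach 0.025
[442.2, -302.2, 150.0, -23.0] -> [ 36.24 -18.01  10.59] twist 36.05
griptop [([214.07, 205.59], [[0.6311, 0.2246, 0.15]], [6.8, 7.0])]
griptop [([214.22, 205.64], [[0.6311, 0.2243, 0.15]], [6.0, 6.0])]
stand [629.5 222.8  76.2  75.3  15.2]
stand [629.8 223.4  73.6  72.8  15.1]
stand [629.9 223.6  71.7  71.   15.2]
brass [[545.6, 48.5, 31.6, 26.7, 11.5], [544.1, 47.2, 10.4, 8.2, -70.9], [548.9, 45.6, 0.2, 0.2, 43.6]]
```

>>> servo_tool --motion '[[[36.2,-18,5,36,-1],[36.2,-18,5,36,-1],[36.2,-18,5,36,-1],[36.2,-18,5,36,-1],[36.2,-18,5,36,-1]]]'

```text
time_s: 0.6
eef_pos: [0.3149, -0.4075, 0.2264]
eef_rot: [-0.0, 0.979, -0.202, -0.0]
wrist_force: [-0.0, -0.1, 0.2]
opening: 1.001
grasp_force: 0.0
```

```bash
python3 go.py 442.2 -302.2 150 -23
```

```text
pos [ 314.9 -407.5  226.4] yaw -23.26 tilt [-0.0001  0.0001] open 1.0006305749454292 grip 0.0 F [-0.  -0.1  0.2] t 0.6 reach 0.025
[442.2, -302.2, 150.0, -23.0] -> [  7.54 -14.7    7.64] twist -0.26
```

>>> servo_tool --motion '[[[7.5,-14.7,7.6,0,-1],[7.5,-14.7,7.6,0,-1],[7.5,-14.7,7.6,0,-1],[7.5,-14.7,7.6,0,-1],[7.5,-14.7,7.6,0,-1]]]'

```text
time_s: 1.1
eef_pos: [0.4413, -0.2986, 0.1481]
eef_rot: [-0.002, 0.98, -0.197, -0.002]
wrist_force: [-1.4, 0.4, -0.8]
opening: 0.994
grasp_force: 0.0
```

>>> servo_tool --motion '[[[0,0,0,0,-1],[0,0,0,0,-1]]]'

```text
time_s: 1.3
eef_pos: [0.4401, -0.3035, 0.1513]
eef_rot: [0.0, 0.98, -0.199, 0.0]
wrist_force: [0.0, -0.8, 0.3]
opening: 0.999
grasp_force: 0.0
```

```bash
python3 go.py 442.2 -302.2 60 -23 442.2 -302.2 28 -23
```

```text
pos [ 440.1 -303.5  151.3] yaw -22.98 tilt [ 0.0002 -0.0007] open 0.999091088054858 grip 0.0 F [ 0.  -0.8  0.3] t 1.3 reach 0.025
[442.2, -302.2, 60.0, -23.0] -> [ 0.14 -0.21  9.13] twist 0.02
[442.2, -302.2, 28.0, -23.0] -> [ 0.14 -0.21 12.33] twist 0.02
```

>>> servo_tool --motion '[[[0.1,-0.2,4.5,0,-1],[0.1,-0.2,8,0,-1],[0.1,-0.2,11,0,-1],[0.1,-0.2,12.2,0,-1],[0.1,-0.2,12.2,0,-1]]]'

```text
time_s: 1.8
eef_pos: [0.4409, -0.3014, 0.0278]
eef_rot: [-0.001, 0.98, -0.2, -0.001]
wrist_force: [0.1, 0.5, 1.0]
opening: 1.0
grasp_force: 0.0
```

>>> servo_tool --motion '[[[0,0,0,0,-1],[0,0,0,0,1],[0,0,0,0,1],[0,0,0,0,1],[0,0,0,0,1]]]'

```text
time_s: 2.3
eef_pos: [0.4431, -0.3022, 0.0312]
eef_rot: [0.001, 0.98, -0.199, 0.001]
wrist_force: [-1.9, 1.9, 10.8]
opening: 0.673
grasp_force: 61.4
```

```bash
python3 go.py
```

```text
pos [ 443.1 -302.2   31.2] yaw -22.93 tilt [ 0.0019 -0.0023] open 0.6728093720705811 grip 61.4303719997406 F [-1.9  1.9 10.8] t 2.3 reach 0.025
```

>>> servo_tool --motion '[[[0,0,-1,0,1],[0,0,-4,0,1],[0,0,-8,0,1],[0,0,-10,0,1],[0,0,-10,0,1]]]'

```text
time_s: 2.8
eef_pos: [0.4441, -0.3031, 0.1332]
eef_rot: [0.002, 0.98, -0.199, 0.003]
wrist_force: [0.1, -0.2, -0.8]
opening: 0.667
grasp_force: 64.6
```

>>> servo_tool --motion '[[[0,0,0,0,1],[0,0,0,0,1]]]'

```text
time_s: 3.0
eef_pos: [0.4413, -0.3003, 0.1274]
eef_rot: [-0.001, 0.98, -0.199, -0.001]
wrist_force: [-0.3, -0.5, -2.7]
opening: 0.669
grasp_force: 64.5
```

```bash
python3 go.py 467.7 33.3 130 11.1
```

```text
pos [ 441.3 -300.3  127.4] yaw -22.95 tilt [-0.0018  0.0019] open 0.6685799346207684 grip 64.54233527183533 F [-0.3 -0.5 -2.7] t 3.0 reach 0.025
[467.7, 33.3, 130.0, 11.1] -> [-10.57 -31.75  -0.2 ] twist -34.05
```

>>> servo_tool --motion '[[[-10.6,-31.7,-3,-34,1],[-10.6,-31.7,-3,-34,1],[-10.6,-31.7,-3,-34,1],[-10.6,-31.7,-3,-34,1],[-10.6,-31.7,-3,-34,1]]]'

```text
time_s: 3.5
eef_pos: [0.4602, -0.0508, 0.1498]
eef_rot: [-0.001, 0.995, 0.098, -0.001]
wrist_force: [-0.4, 0.6, -1.2]
opening: 0.669
grasp_force: 64.7
```

>>> servo_tool --motion '[[[0,0,0,0,1],[0,0,0,0,1]]]'

```text
time_s: 3.7
eef_pos: [0.4607, -0.0515, 0.15]
eef_rot: [-0.0, 0.995, 0.098, -0.001]
wrist_force: [0.4, 0.3, -2.4]
opening: 0.667
grasp_force: 64.7
```

```bash
python3 go.py 467.7 33.3 130 11.1
```

```text
pos [460.7 -51.5 150. ] yaw 11.24 tilt [-0.0021  0.0005] open 0.667073649270188 grip 64.69415187835693 F [ 0.4  0.3 -2.4] t 3.7 reach 0.025
[467.7, 33.3, 130.0, 11.1] -> [ 2.34 -8.18  2.  ] twist 0.14
```

>>> servo_tool --motion '[[[2.3,-4,2,0,1],[2.3,-8.2,2,0.1,1],[2.3,-8.2,2,0.1,1],[2.3,-8.2,2,0.1,1]]]'

```text
time_s: 4.1
eef_pos: [0.4679, 0.0312, 0.1303]
eef_rot: [0.0, 0.995, 0.096, -0.001]
wrist_force: [0.1, -0.7, -0.9]
opening: 0.665
grasp_force: 64.8
```

>>> servo_tool --motion '[[[0,0,0,0,1],[0,0,0,0,1]]]'

```text
time_s: 4.3
eef_pos: [0.4688, 0.0303, 0.1313]
eef_rot: [0.0, 0.996, 0.094, 0.0]
wrist_force: [-0.1, 0.7, -1.2]
opening: 0.667
grasp_force: 64.8
```

```bash
python3 go.py 467.7 33.3 71 11.1; python3 - <<'E'
from h import *
c=shot('top'); im,_=crop(c,305,250,50,1); s=shot('scene'); i2,_=crop(s,350,250,60,1)
save('held.png',np.hstack([cv2.resize(im,(390,390)),cv2.resize(i2,(390,390))]))
E
python3 go.py
```

```text
pos [468.8  30.3 131.3] yaw 10.82 tilt [ 0.0004 -0.0004] open 0.6672079197639574 grip 64.82752561569214 F [-0.1  0.7 -1.2] t 4.3 reach 0.025
[467.7, 33.3, 71.0, 11.1] -> [-0.05 -0.31  6.03] twist -0.28
pos [468.6  30.7 131.3] yaw 10.84 tilt [ 0.0004 -0.0002] open 0.6673742522718559 grip 64.82753992080688 F [-0.6  0.2 -1.8] t 4.4 reach 0.025
```

View pics/held.png

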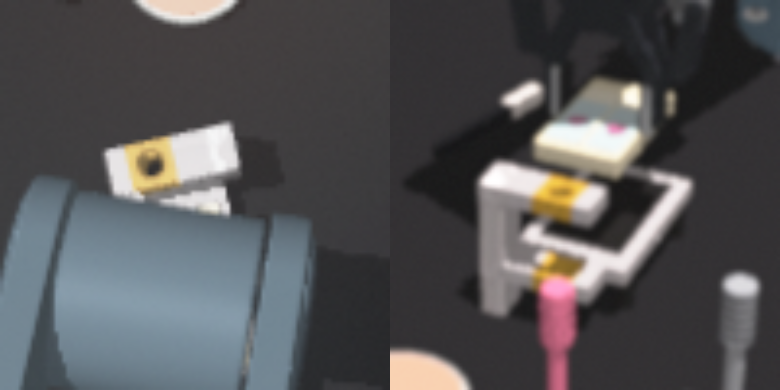

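The tray is held level over the deck (scene crop (590,130)), with the upper bushing in front of it at (560,195). I'll lower it now.

>>> servo_tool --motion '[[[0,-0.3,2,-0.3,1],[0,-0.3,4,-0.3,1],[0,-0.3,5.2,-0.3,1],[0,-0.3,5.7,-0.3,1],[0,-0.3,5.7,-0.3,1]]]'

```text
time_s: 4.9
eef_pos: [0.4677, 0.0346, 0.0741]
eef_rot: [-0.0, 0.995, 0.098, -0.0]
wrist_force: [-0.2, 0.3, -2.3]
opening: 0.668
grasp_force: 64.9
```

>>> servo_tool --motion '[[[0,0,0,0,1],[0,0,0.1,0,1],[0,0,0.2,0,1],[0,0,0.2,0,1]]]'

```text
time_s: 5.3
eef_pos: [0.4684, 0.0347, 0.0733]
eef_rot: [0.0, 0.995, 0.098, 0.001]
wrist_force: [-3.0, 0.4, 6.5]
opening: 0.666
grasp_force: 66.1
```

```bash
python3 go.py 467.7 33.3 71 11.1
```

```text
pos [468.4  34.7  73.3] yaw 11.26 tilt [ 0.0012 -0.0004] open 0.6661549685437524 grip 66.12432718276978 F [-3.   0.4  6.5] t 5.3 reach 0.025
[467.7, 33.3, 71.0, 11.1] -> [-0.1   0.12  0.23] twist 0.16
```

>>> servo_tool --motion '[[[0,0,0,0,-1],[0,0,0,0,-1],[0,0,0,0,-1],[0,0,-2,0,-1],[0,0,-6,0,-1]]]'

```text
time_s: 5.8
eef_pos: [0.4652, 0.0353, 0.1301]
eef_rot: [-0.001, 0.995, 0.098, -0.003]
wrist_force: [0.4, -0.7, 0.3]
opening: 1.0
grasp_force: 0.0
```

>>> servo_tool --motion '[[[0,0,-3,0,-1],[5,-28.4,-3,8.5,-1],[5,-28.4,-3,8.5,-1],[5,-28.4,-3,8.5,-1],[5,-28.4,-3,8.5,-1]]]'

```text
time_s: 6.3
eef_pos: [0.4635, 0.2294, 0.1624]
eef_rot: [-0.0, 1.0, 0.024, 0.0]
wrist_force: [1.5, 0.2, -0.2]
opening: 0.997
grasp_force: 0.0
```

>>> servo_tool --motion '[[[0,0,0,0,-1],[0,0,0,0,-1]]]'

```text
time_s: 6.5
eef_pos: [0.4631, 0.2287, 0.1619]
eef_rot: [0.0, 1.0, 0.026, -0.0]
wrist_force: [-0.5, -1.0, 0.6]
opening: 0.997
grasp_force: 0.0
```

```bash
python3 go.py 461.7 323.1 150 2.6 461.7 323.1 28 2.6
cat > deck.py <<'E'
from h import *
c=shot('top')
im,org=crop(c,302,274,44); g=cv2.cvtColor(im,cv2.COLOR_RGB2GRAY).astype(int)
h=cv2.cvtColor(im,cv2.COLOR_RGB2HSV)
print([round(float(x),1) for x in h[350:354,330:380].reshape(-1,3).mean(0)])
save('deck%d.png'%int(ctrl.get_obs()['time_s']*10),cv2.resize(im,(600,600)))
E
python3 deck.py; ls pics
```

```text
pos [463.1 228.7 161.9] yaw 2.94 tilt [-0.0004 -0.0005] open 0.9965885525690114 grip 0.0 F [-0.5 -1.   0.6] t 6.5 reach 0.025
[461.7, 323.1, 150.0, 2.6] -> [ 0.35 -9.44  1.19] twist 0.34
[461.7, 323.1, 28.0, 2.6] -> [ 0.35 -9.44 13.39] twist 0.34
[72.4, 5.3, 242.1]
crops.png
deck65.png
held.png
scene0.png
top0.png
```

View pics/deck65.png

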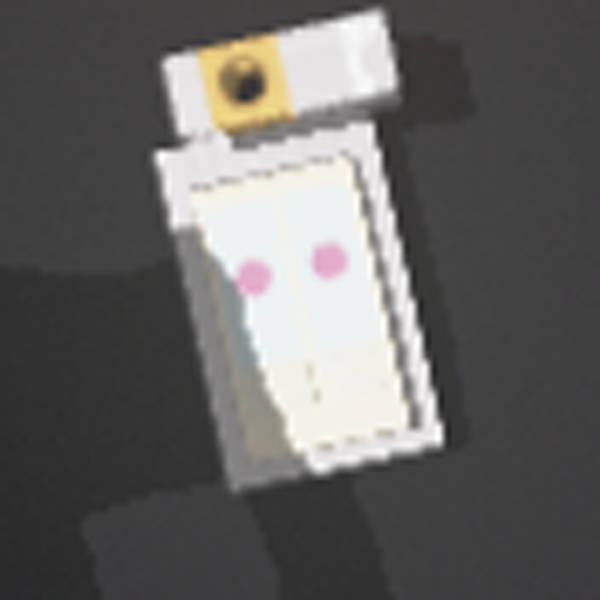

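>>> servo_tool --motion '[[[0.3,-5,1.2,0.3,-1],[0.3,-9.4,1.2,0.3,-1],[0.3,-9.4,1.2,0.3,-1],[0.3,-9.4,1.2,0.3,-1],[0.3,-9.4,1.2,0.3,-1]]]'

```text
time_s: 7.05
eef_pos: [0.4625, 0.3199, 0.15]
eef_rot: [0.0, 1.0, 0.02, -0.0]
wrist_force: [-0.5, 0.2, 0.0]
opening: 1.005
grasp_force: 0.0
```

>>> servo_tool --motion '[[[0,0,0,0,-1],[0,0,0,0,-1]]]'

```text
time_s: 7.25
eef_pos: [0.4625, 0.3204, 0.1503]
eef_rot: [0.0, 1.0, 0.02, 0.0]
wrist_force: [-0.1, -0.8, -0.1]
opening: 0.996
grasp_force: 0.0
```

```bash
python3 go.py 461.7 323.1 28 2.6; python3 - <<'E'
from h import *
c=load('top'); im,org=crop(c,302,274,44); h=cv2.cvtColor(im,cv2.COLOR_RGB2HSV).astype(int)
for (x,y) in((350,350),(240,180),(300,250),(380,500),(440,300),(230,250),(430,500),(330,170)): print(x,y,im[y,x],h[y,x])
E
```

```text
pos [462.5 320.4 150.3] yaw 2.34 tilt [ 0.0002 -0.0001] open 0.996047290386126 grip 0.0 F [-0.1 -0.8 -0.1] t 7.25 reach 0.025
[461.7, 323.1, 28.0, 2.6] -> [-0.08 -0.27 12.23] twist -0.26
350 350 [243 242 235] [ 26   8 243]
240 180 [233 230 231] [170   3 233]
300 250 [236 242 242] [ 90   6 242]
380 500 [243 242 233] [ 27  10 243]
440 300 [183 180 175] [ 19  11 183]
230 250 [230 227 218] [ 23  13 230]
430 500 [243 241 232] [ 25  12 243]
330 170 [203 200 201] [170   4 203]
```

The first tray sits on the pad, with its top corners at about (195,187), (350,153), (412,430) and (258,460) in the crop. The rim shows evenly round it.

>>> servo_tool --motion '[[[-0.1,-0.3,4.5,-0.3,-1],[-0.1,-0.3,8,-0.3,-1],[-0.1,-0.3,11,-0.3,-1],[-0.1,-0.3,12.2,-0.3,-1],[-0.1,-0.3,12.2,-0.3,-1]]]'

```text
time_s: 7.75
eef_pos: [0.4599, 0.3236, 0.0266]
eef_rot: [0.001, 1.0, 0.024, -0.002]
wrist_force: [0.9, -0.5, 0.4]
opening: 1.002
grasp_force: 0.0
```

>>> servo_tool --motion '[[[0,0,0,0,-1],[0,0,0,0,1],[0,0,0,0,1],[0,0,0,0,1],[0,0,0,0,1]]]'

```text
time_s: 8.25
eef_pos: [0.4624, 0.3253, 0.0306]
eef_rot: [-0.001, 1.0, 0.024, 0.002]
wrist_force: [-2.4, -1.5, 9.4]
opening: 0.671
grasp_force: 62.1
```

```bash
python3 go.py 467.7 33.3 130 11.1; python3 - <<'E'
from h import *
c=load('top')
k=np.array([[195,187],[350,153],[412,430],[258,460]])*88/600-.5+[302-44,274-44]
print('tray corners',(onplane(c,k,.056)*1000).round(1).tolist(),rect(c,k,.056))
E
```

```text
pos [462.4 325.3  30.6] yaw 2.76 tilt [0.0031 0.0012] open 0.6709773734566119 grip 62.06767559051514 F [-2.4 -1.5  9.4] t 8.25 reach 0.025
[467.7, 33.3, 130.0, 11.1] -> [-0.84 29.18 -9.97] twist -8.34
tray corners [[511.9, 69.8, 56.0], [522.7, 13.8, 56.0], [422.9, -5.9, 56.0], [413.7, 49.5, 56.0]] [467.4  32.  102.   57.   11.2]
```

>>> servo_tool --motion '[[[0,0,-1,0,1],[0,0,-4,0,1],[0,0,-8,0,1],[0,0,-12,0,1],[0,0,-12,0,1]]]'

```text
time_s: 8.75
eef_pos: [0.4648, 0.3265, 0.1556]
eef_rot: [-0.002, 1.0, 0.024, 0.006]
wrist_force: [0.8, 1.0, -0.4]
opening: 0.671
grasp_force: 64.6
```

>>> servo_tool --motion '[[[-0.8,29,0,-8.5,1],[-0.8,29,0,-8.5,1],[-0.8,29,0,-8.5,1],[-0.8,29,0,-8.5,1],[-0.8,29,0,-8.5,1]]]'

```text
time_s: 9.25
eef_pos: [0.4654, 0.0764, 0.1483]
eef_rot: [0.0, 0.995, 0.098, 0.0]
wrist_force: [1.5, -0.5, -2.9]
opening: 0.669
grasp_force: 64.7
```

>>> servo_tool --motion '[[[0,0,0,0,1],[0,0,0,0,1]]]'

```text
time_s: 9.45
eef_pos: [0.4659, 0.0768, 0.1483]
eef_rot: [-0.0, 0.995, 0.096, 0.0]
wrist_force: [0.2, 0.8, -1.6]
opening: 0.674
grasp_force: 64.8
```

```bash
python3 go.py 468 34.5 130 11.2
```

```text
pos [465.9  76.8 148.3] yaw 11.05 tilt [-0.      0.0003] open 0.6737326706970158 grip 64.7836697101593 F [ 0.2  0.8 -1.6] t 9.45 reach 0.025
[468.0, 34.5, 130.0, 11.2] -> [-0.61  4.19  1.82] twist -0.15
```

>>> servo_tool --motion '[[[-0.6,2.5,1.5,-0.1,1],[-0.6,4.2,3,-0.1,1],[-0.6,4.2,4,-0.1,1],[-0.6,4.2,4,-0.1,1]]]'

```text
time_s: 9.85
eef_pos: [0.467, 0.0371, 0.1067]
eef_rot: [-0.001, 0.995, 0.099, -0.002]
wrist_force: [-1.6, -0.1, -2.2]
opening: 0.672
grasp_force: 64.8
```

>>> servo_tool --motion '[[[0,0,0,0,1],[0,0,0,0,1]]]'

```text
time_s: 10.05
eef_pos: [0.4687, 0.0367, 0.1087]
eef_rot: [0.0, 0.995, 0.1, 0.0]
wrist_force: [0.1, -0.4, -1.8]
opening: 0.667
grasp_force: 64.8
```

>>> servo_tool --motion '[[[0,0,0,0,1],[0,0,0,0,1]]]'

```text
time_s: 10.25
eef_pos: [0.4687, 0.036, 0.1087]
eef_rot: [0.0, 0.995, 0.099, 0.0]
wrist_force: [0.7, -0.5, -1.7]
opening: 0.667
grasp_force: 64.8
```

```bash
python3 go.py 468 34.5 85 11.2; python3 - <<'E'
from h import *
s=shot('scene'); im,o=crop(s,350,245,40,1); save('held2.png',cv2.resize(im,(600,600),interpolation=cv2.INTER_CUBIC)); print(o)
E
```

```text
pos [468.7  36.  108.7] yaw 11.39 tilt [ 0.001  -0.0001] open 0.6668537987022252 grip 64.78353023529053 F [ 0.7 -0.5 -1.7] t 10.25 reach 0.025
[468.0, 34.5, 85.0, 11.2] -> [-0.1   0.14  2.37] twist 0.19
(310, 205)
```

View pics/held2.png

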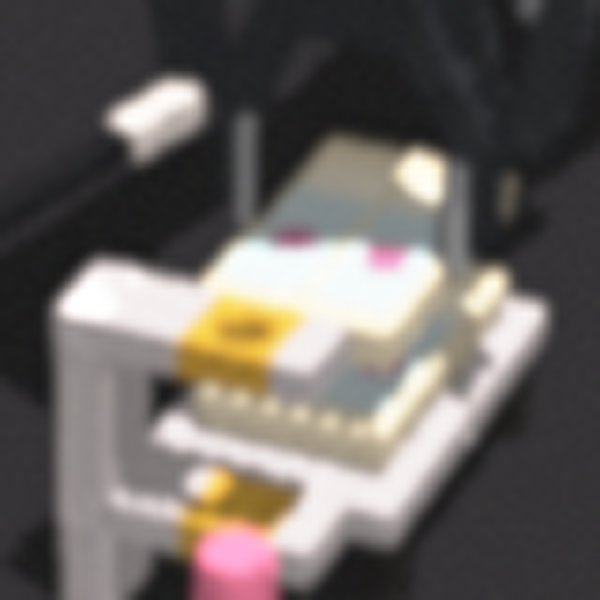

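Scene view: the second tray hangs level above the first, with its near corner at about (366,366) in the crop. I'll check the offset numerically.

```bash
python3 - <<'E'
from h import *
s=load('scene')
a=np.radians(11.2); R=np.array([[np.cos(a),-np.sin(a)],[np.sin(a),np.cos(a)]])
def cor(cx,cy,z): 
    p=np.array([[50,30],[50,-30],[-50,30]])@R.T+[cx,cy]; return np.c_[p,[z]*3]/1000
f=lambda X:((proj(s,X)-[310,205]+.5)*7.5).round(0).tolist()
print('low bot',f(cor(467.7,33.3,42)),'low top',f(cor(467.7,33.3,56)))
for z in(80,83): print('up bot',f(cor(468.5,36,z)),'up top',f(cor(468.5,36,z+14)))
print('deck corner',f(np.r_[(R@[66,40])+[467.7,33.3],42]/1000), 'bush',f([.5455,.0485,.102]))
E
```

```text
low bot [[386.0, 472.0], [198.0, 424.0], [509.0, 309.0]] low top [[387.0, 431.0], [198.0, 384.0], [511.0, 270.0]]
up bot [[396.0, 365.0], [204.0, 318.0], [521.0, 206.0]] up top [[397.0, 322.0], [203.0, 276.0], [523.0, 166.0]]
up bot [[396.0, 356.0], [204.0, 309.0], [521.0, 198.0]] up top [[398.0, 313.0], [203.0, 267.0], [523.0, 157.0]]
deck corner [[397.0, 509.0]] bush [[250.0, 320.0]]
```

>>> servo_tool --motion '[[[-0.1,0.1,1,0,1],[-0.1,0.1,1.7,0,1],[-0.1,0.1,1.9,0,1],[-0.1,0.1,2.1,0,1],[-0.1,0.1,2.1,0,1]]]'

```text
time_s: 10.8
eef_pos: [0.4675, 0.0345, 0.0869]
eef_rot: [-0.0, 0.995, 0.099, -0.0]
wrist_force: [-0.1, -0.1, -0.7]
opening: 0.67
grasp_force: 64.8
```

>>> servo_tool --motion '[[[0,0,0.1,0,1],[0,0,0.1,0,1]]]'

```text
time_s: 11.0
eef_pos: [0.4677, 0.0344, 0.0866]
eef_rot: [0.0, 0.995, 0.099, 0.0]
wrist_force: [-3.8, -0.4, 5.0]
opening: 0.669
grasp_force: 65.5
```

```bash
python3 go.py 468 34.5 85 11.2
```

```text
pos [467.7  34.4  86.6] yaw 11.35 tilt [ 0.0001 -0.0001] open 0.669198614016172 grip 65.50406813621521 F [-3.8 -0.4  5. ] t 11.0 reach 0.025
[468.0, 34.5, 85.0, 11.2] -> [ 0.03 -0.    0.16] twist 0.15
```

Contact is felt at about 5 N, so I'll release, lift clear toward the pin's side, and look.

>>> servo_tool --motion '[[[0,0,0,0,-1],[0,0,0,0,-1],[0,0,0,0,-1],[0,0,-3,0,-1],[0,0,-8,0,-1]]]'

```text
time_s: 11.5
eef_pos: [0.4648, 0.0349, 0.164]
eef_rot: [-0.001, 0.995, 0.099, -0.004]
wrist_force: [1.1, -0.3, -0.7]
opening: 1.003
grasp_force: 0.0
```

>>> servo_tool --motion '[[[0,0,-5,0,-1],[0,-20,-9,0,-1],[0,-20,-9,0,-1],[0,-20,-9,0,-1],[0,-20,-9,0,-1]]]'

```text
time_s: 12.0
eef_pos: [0.4284, 0.2284, 0.2562]
eef_rot: [-0.0, 0.995, 0.098, 0.001]
wrist_force: [0.8, 0.3, -0.5]
opening: 1.004
grasp_force: 0.0
```

>>> servo_tool --motion '[[[0,0,0,0,-1],[0,0,0,0,-1]]]'

```text
time_s: 12.2
eef_pos: [0.4286, 0.2277, 0.2555]
eef_rot: [0.0, 0.995, 0.101, 0.0]
wrist_force: [0.7, -0.3, 0.1]
opening: 1.001
grasp_force: 0.0
```

```bash
python3 go.py; python3 - <<'E'
from h import *
c=shot('top'); s=shot('scene'); im,_=crop(c,302,266,34,1); i2,o2=crop(s,352,260,34,1); print(o2)
save('stack.png',np.hstack([cv2.resize(x,(400,400),interpolation=cv2.INTER_CUBIC) for x in(im,i2)]))
E
```

```text
pos [428.6 227.7 255.5] yaw 11.54 tilt [ 0.0005 -0.0003] open 1.0013207043171468 grip 0.0 F [ 0.7 -0.3  0.1] t 12.2 reach 0.025
(318, 226)
```

View pics/stack.png

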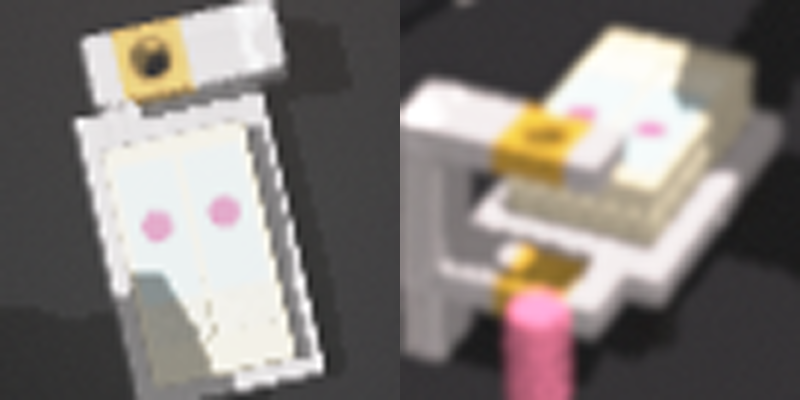

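The stack is square: top tray corners at (103,153), (248,125), (300,368) and (155,388) in the left crop, and the edges are flush in the scene view. Now the pin.

```bash
python3 - <<'E'
from h import *
c=load('top'); k=np.array([[103,153],[248,125],[300,368],[155,388]])*68/400-.5+[302-34,266-34]
print('top tray',(onplane(c,k,.070)*1000).round(1).tolist(),rect(c,k,.07),onplane(c,k,.07).mean(0)*1000)
E
python3 go.py 630.5 224 215 11.5 630.5 224 140 11.5
```

```text
top tray [[510.2, 71.5, 70.0], [520.1, 11.5, 70.0], [420.0, -7.3, 70.0], [413.4, 52.3, 70.0]] [465.1  32.1 103.2  60.8  10.6] [465.92019792  32.01842474  70.        ]
pos [429.  225.9 254.9] yaw 11.32 tilt [-0.0007 -0.0007] open 1.000152769889265 grip 0.0 F [ 0.  -0.5 -1.1] t 12.3 reach 0.025
[630.5, 224.0, 215.0, 11.5] -> [19.72  4.14  3.98] twist -0.18
[630.5, 224.0, 140.0, 11.5] -> [19.73  4.14 11.48] twist -0.18
```

>>> servo_tool --motion '[[[19.7,4.1,3,0,-1],[19.7,4.1,3,0,-1],[19.7,4.1,3,0,-1],[19.7,4.1,3,0,-1],[19.7,4.1,3,0,-1]]]'

```text
time_s: 12.8
eef_pos: [0.6341, 0.221, 0.22]
eef_rot: [0.001, 0.995, 0.096, -0.002]
wrist_force: [0.1, -0.8, -0.8]
opening: 1.001
grasp_force: 0.0
```

>>> servo_tool --motion '[[[0,0,0,0,-1],[0,0,0,0,-1],[0,0,0,0,-1]]]'

```text
time_s: 13.1
eef_pos: [0.6295, 0.225, 0.2266]
eef_rot: [-0.0, 0.995, 0.099, 0.001]
wrist_force: [0.3, 0.1, 0.4]
opening: 1.0
grasp_force: 0.0
```

```bash
python3 go.py 630.5 224 140 11.5;  python3 - <<'E'
from h import *
s=load('scene')
# grey pin in scene: grip blob, axis at heights
im,org=crop(s,396,292,26); g=cv2.cvtColor(im,cv2.COLOR_RGB2GRAY)
print('pred grip mid/top/shaft60',proj(s,[[.6305,.224,.1325],[.6305,.224,.150],[.6305,.224,.06]]).round(2).tolist())
for v in(281,284,287,290,305,310,315):
    r=s['pixels'][v,375:415].astype(int).sum(1)/3; w=np.clip(r-85,0,None)[12:32]
    print(v,round(float((w*np.arange(387,407)).sum()/max(w.sum(),1)),2),r[14:30].astype(int).tolist())
E
```

```text
pos [629.5 225.  226.6] yaw 11.33 tilt [0.001  0.0002] open 0.999607216544315 grip 0.0 F [0.3 0.1 0.4] t 13.1 reach 0.025
[630.5, 224.0, 140.0, 11.5] -> [0.07 0.11 8.66] twist -0.17
pred grip mid/top/shaft60 [[397.62, 284.48], [398.31, 276.05], [394.95, 317.42]]
281 398.23 [53, 53, 60, 75, 90, 105, 122, 138, 149, 154, 155, 153, 141, 116, 78, 51]
284 398.31 [52, 53, 61, 75, 89, 96, 101, 109, 116, 122, 125, 126, 118, 97, 68, 52]
287 397.99 [53, 55, 66, 82, 90, 94, 102, 110, 118, 122, 123, 120, 110, 88, 64, 53]
290 397.69 [52, 55, 69, 87, 95, 98, 103, 109, 117, 122, 124, 120, 108, 81, 58, 53]
305 395.74 [53, 52, 57, 76, 103, 120, 131, 139, 136, 114, 76, 55, 51, 51, 52, 52]
310 395.34 [52, 54, 62, 85, 110, 126, 136, 141, 130, 93, 60, 52, 53, 53, 52, 52]
315 392.29 [171, 168, 155, 130, 122, 130, 138, 141, 137, 128, 119, 106, 91, 84, 77, 67]
```

>>> servo_tool --motion '[[[0.1,0.1,2.5,0,-1],[0.1,0.1,5,0,-1],[0.1,0.1,7.5,0,-1],[0.1,0.1,8.6,0,-1],[0.1,0.1,8.6,0,-1]]]'

```text
time_s: 13.6
eef_pos: [0.6298, 0.2246, 0.1385]
eef_rot: [0.0, 0.995, 0.099, -0.001]
wrist_force: [-0.0, 0.5, -0.4]
opening: 0.999
grasp_force: 0.0
```

>>> servo_tool --motion '[[[0,0,0,0,-1],[0,0,0,0,-1],[0,0,0,0,-0.4],[0,0,0,0,0],[0,0,0,0,0]]]'

```text
time_s: 14.1
eef_pos: [0.6316, 0.2246, 0.1399]
eef_rot: [-0.0, 0.995, 0.099, 0.0]
wrist_force: [0.6, -0.1, -0.6]
opening: 0.518
grasp_force: 0.0
```

>>> servo_tool --motion '[[[0,0,0,0,0.2],[0,0,0,0,0.4],[0,0,0,0,0.6],[0,0,0,0,0.8],[0,0,0,0,1]]]'

```text
time_s: 14.6
eef_pos: [0.6314, 0.2247, 0.1395]
eef_rot: [-0.0, 0.995, 0.099, 0.0]
wrist_force: [-0.9, 0.8, 1.1]
opening: 0.196
grasp_force: 58.4
```

>>> servo_tool --motion '[[[0,0,0,0,1],[0,0,0,0,1],[0,0,0,0,1]]]'

```text
time_s: 14.9
eef_pos: [0.6314, 0.2247, 0.1395]
eef_rot: [-0.0, 0.995, 0.099, 0.0]
wrist_force: [0.2, 1.5, 1.4]
opening: 0.193
grasp_force: 58.4
```

```bash
python3 go.py 630.5 224 260 11.5
```

```text
pos [631.4 224.7 139.5] yaw 11.35 tilt [0.0001 0.0002] open 0.19257844818764522 grip 58.42214226722717 F [0.2 1.5 1.4] t 14.9 reach 0.025
[630.5, 224.0, 260.0, 11.5] -> [ -0.1    0.05 -12.05] twist -0.15
```

>>> servo_tool --motion '[[[0,0,-1,0,1],[0,0,-3,0,1],[0,0,-5,0,1],[0,0,-7,0,1],[0,0,-9,0,1]]]'

```text
time_s: 15.4
eef_pos: [0.6312, 0.2242, 0.2304]
eef_rot: [0.0, 0.995, 0.099, -0.0]
wrist_force: [-0.3, -0.0, -2.2]
opening: 0.2
grasp_force: 58.5
```

>>> servo_tool --motion '[[[0,0,-1.5,0,1],[0,0,-2.5,0,1],[0,0,-3,0,1],[-1,1.5,-3,0,1],[-3,4,-3,0,1]]]'

```text
time_s: 15.9
eef_pos: [0.6096, 0.1801, 0.2586]
eef_rot: [-0.0, 0.995, 0.1, -0.0]
wrist_force: [0.1, -1.1, -1.1]
opening: 0.192
grasp_force: 58.6
```

>>> servo_tool --motion '[[[-2,2.5,0,0,1],[-4,5,0,0,1],[-6,7.5,0,0,1],[-7.5,9.8,0,0,1],[-8.2,11,0,0,1]]]'

```text
time_s: 16.4
eef_pos: [0.5499, 0.0538, 0.2587]
eef_rot: [0.0, 0.995, 0.098, -0.001]
wrist_force: [0.5, 0.6, -1.3]
opening: 0.196
grasp_force: 58.6
```

>>> servo_tool --motion '[[[0,0,0,0,1],[0,0,0,0,1],[0,0,0,0,1]]]'

```text
time_s: 16.7
eef_pos: [0.5514, 0.0564, 0.2593]
eef_rot: [-0.0, 0.995, 0.099, -0.0]
wrist_force: [-0.5, -0.1, -1.5]
opening: 0.195
grasp_force: 58.7
```

```bash
python3 go.py 545.5 48.5 260 11.3;  python3 - <<'E'
from h import *
s=shot('scene'); im,o=crop(s,345,225,60,1);print(o)
t=shot('top'); i2,o2=crop(t,300,240,40,1)
save('pinheld.png',np.hstack([cv2.resize(x,(400,400),interpolation=cv2.INTER_CUBIC) for x in(im,i2)]))
E
```

```text
pos [551.4  56.4 259.3] yaw 11.4 tilt [-0.0001  0.0005] open 0.19548524273209997 grip 58.66191029548645 F [-0.5 -0.1 -1.5] t 16.7 reach 0.025
[545.5, 48.5, 260.0, 11.3] -> [-0.73  0.65 -0.07] twist 0.1
(285, 165)
```

View pics/pinheld.png

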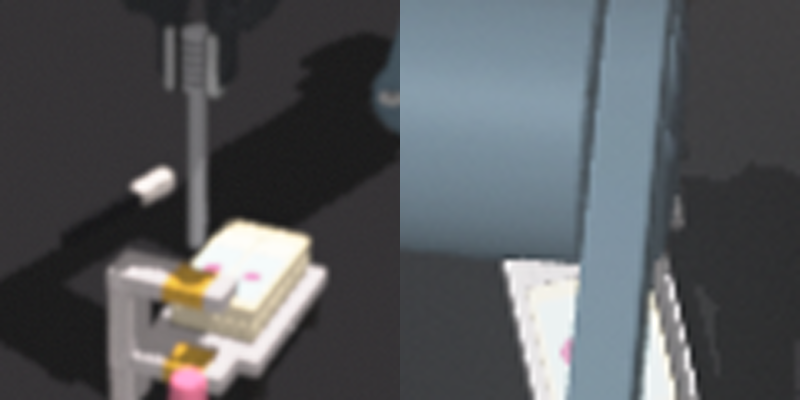

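Scene crop: the pin hangs upright in the jaws, foot at (197,245) and the upper bushing at (190,285). The top view is blocked by the arm, so I'll align from the scene camera.

>>> servo_tool --motion '[[[-0.6,0.6,0,0,1],[-0.6,0.6,1,0,1],[-0.6,0.6,1.8,0,1],[-0.6,0.6,1.8,0,1]]]'

```text
time_s: 17.2
eef_pos: [0.5452, 0.0485, 0.2393]
eef_rot: [-0.0, 0.995, 0.099, -0.002]
wrist_force: [-0.3, -0.0, -2.1]
opening: 0.194
grasp_force: 58.7
```

>>> servo_tool --motion '[[[0,0,0,0,1],[0,0,0,0,1],[0,0,0,0,1]]]'

```text
time_s: 17.5
eef_pos: [0.5466, 0.0484, 0.2418]
eef_rot: [0.0, 0.995, 0.099, 0.0]
wrist_force: [-0.6, 0.2, -1.9]
opening: 0.191
grasp_force: 58.7
```

```bash
python3 go.py 546.3 49.3 240 11.3;  python3 - <<'E'
from h import *
s=shot('scene')
b=np.load('last_top.npz')
print('pred bush',proj(s,[[.5454,.0486,.102],[.5464,.0486,.102],[.5454,.0496,.102]]).round(2).tolist())
f=lambda v,a,e:s['pixels'][v,a:e].astype(int).sum(1)//3
for v in range(228,256): print(v,f(v,330,356).tolist())
E
python3 go.py
```

```text
pos [546.6  48.4 241.8] yaw 11.35 tilt [ 0.0007 -0.0001] open 0.1907043106552527 grip 58.6953467130661 F [-0.6  0.2 -1.9] t 17.5 reach 0.025
[546.3, 49.3, 240.0, 11.3] -> [-0.01 -0.1   0.18] twist 0.05
pred bush [[342.87, 247.1], [342.59, 247.3], [343.26, 247.25]]
228 [26, 28, 28, 27, 27, 29, 27, 28, 41, 72, 108, 130, 140, 131, 99, 55, 30, 27, 27, 29, 28, 28, 27, 27, 28, 28]
229 [26, 28, 26, 28, 27, 28, 27, 28, 39, 73, 109, 130, 138, 131, 99, 55, 30, 26, 27, 28, 28, 28, 27, 30, 34, 39]
230 [28, 28, 28, 29, 28, 28, 27, 29, 41, 72, 109, 130, 138, 131, 99, 56, 31, 27, 27, 27, 27, 28, 34, 52, 76, 92]
231 [28, 26, 28, 27, 28, 28, 29, 27, 39, 73, 109, 130, 139, 131, 100, 56, 30, 27, 29, 25, 28, 38, 62, 100, 145, 173]
232 [28, 28, 28, 27, 27, 28, 28, 29, 41, 73, 109, 130, 139, 133, 103, 60, 32, 27, 25, 28, 46, 80, 121, 166, 213, 233]
233 [30, 28, 27, 28, 29, 29, 27, 28, 40, 73, 108, 130, 139, 135, 107, 64, 32, 26, 27, 46, 91, 150, 200, 227, 242, 246]
234 [29, 27, 28, 29, 29, 27, 28, 29, 41, 73, 109, 130, 139, 136, 109, 65, 32, 27, 43, 90, 157, 220, 245, 249, 248, 247]
235 [29, 28, 28, 28, 2
[... 2150 characters left out ...]
, 237, 225, 195, 182]
252 [138, 139, 137, 127, 114, 108, 112, 117, 121, 127, 136, 144, 150, 156, 165, 182, 209, 231, 238, 240, 240, 237, 226, 199, 173, 177]
253 [131, 133, 132, 121, 111, 105, 106, 105, 105, 107, 113, 117, 119, 127, 139, 162, 192, 215, 225, 229, 232, 227, 200, 172, 167, 193]
254 [110, 109, 111, 106, 101, 102, 108, 108, 105, 105, 106, 104, 102, 107, 113, 131, 152, 170, 184, 195, 202, 194, 171, 161, 186, 221]
255 [82, 70, 72, 75, 83, 102, 117, 117, 114, 111, 109, 106, 103, 105, 108, 119, 133, 143, 150, 156, 160, 161, 156, 165, 203, 234]
pos [546.6  48.4 241.8] yaw 11.36 tilt [ 0.0007 -0.0001] open 0.19290510440995276 grip 58.69585633277893 F [-0.  -0.4 -1.8] t 17.55 reach 0.025
```

```bash
python3 - <<'E'
import cv2,numpy as np
im=cv2.imread('pics/scene0.png')[...,::-1].astype(int)
for v in range(241,257): print(v,im[v,332:355,0].tolist())
E
```

```text
241 [126, 112, 101, 87, 71, 62, 58, 52, 52, 51, 50, 50, 49, 49, 58, 93, 147, 200, 231, 236, 225, 195, 187]
242 [194, 185, 174, 151, 126, 111, 102, 89, 77, 66, 59, 53, 51, 55, 87, 145, 204, 232, 238, 230, 189, 137, 117]
243 [233, 232, 228, 215, 195, 184, 176, 160, 140, 122, 107, 92, 78, 84, 135, 200, 234, 240, 233, 203, 143, 84, 60]
244 [239, 239, 239, 236, 233, 233, 232, 225, 212, 198, 184, 162, 141, 142, 186, 231, 241, 236, 211, 155, 94, 55, 45]
245 [239, 239, 239, 239, 240, 242, 243, 243, 241, 239, 234, 223, 206, 206, 227, 240, 240, 227, 183, 125, 86, 66, 57]
246 [238, 239, 239, 240, 241, 243, 244, 243, 243, 242, 239, 233, 231, 233, 239, 244, 242, 231, 202, 166, 143, 124, 108]
247 [239, 239, 240, 241, 242, 243, 240, 233, 229, 227, 222, 219, 221, 227, 237, 244, 244, 241, 234, 223, 209, 193, 178]
248 [237, 239, 241, 243, 244, 243, 236, 218, 199, 192, 184, 177, 182, 202, 227, 241, 245, 244, 242, 239, 236, 233, 226]
249 [225, 232, 237, 241, 243, 242, 235, 212, 187, 179, 174, 169, 172, 197, 227, 240, 243, 242, 241, 240, 240, 240, 232]
250 [185, 204, 218, 226, 232, 236, 232, 222, 210, 204, 201, 203, 211, 225, 236, 241, 242, 241, 240, 240, 239, 236, 223]
251 [152, 163, 172, 181, 194, 209, 214, 215, 219, 222, 225, 229, 235, 239, 242, 242, 241, 240, 240, 240, 236, 225, 194]
252 [142, 145, 149, 152, 158, 165, 168, 178, 191, 203, 211, 222, 230, 234, 237, 237, 238, 238, 239, 236, 226, 199, 168]
253 [137, 139, 144, 146, 147, 146, 146, 150, 158, 163, 168, 177, 191, 202, 210, 219, 224, 228, 230, 226, 199, 169, 150]
254 [117, 124, 133, 143, 149, 152, 150, 148, 148, 146, 143, 148, 156, 160, 162, 170, 182, 193, 201, 193, 169, 150, 134]
255 [83, 92, 111, 138, 164, 174, 171, 160, 149, 143, 141, 144, 146, 145, 140, 142, 149, 154, 159, 160, 152, 138, 114]
256 [55, 69, 103, 154, 196, 212, 205, 181, 150, 133, 134, 141, 143, 142, 139, 138, 139, 140, 142, 146, 142, 124, 92]
```

>>> servo_tool --motion '[[[0,-0.05,0.4,0,1],[0,-0.05,0.7,0,1],[0,-0.05,1,0,1],[0,-0.05,1.3,0,1],[0,-0.05,1.6,0,1]]]'

```text
time_s: 18.05
eef_pos: [0.5462, 0.0489, 0.225]
eef_rot: [-0.0, 0.995, 0.099, -0.0]
wrist_force: [0.1, 0.6, -1.0]
opening: 0.189
grasp_force: 58.7
```

>>> servo_tool --motion '[[[0,0,0,0,1],[0,0,0,0,1]]]'

```text
time_s: 18.25
eef_pos: [0.5463, 0.0488, 0.2253]
eef_rot: [-0.0, 0.995, 0.099, -0.0]
wrist_force: [0.6, 0.1, -1.3]
opening: 0.191
grasp_force: 58.7
```

```bash
python3 go.py 546.3 49.3 180 11.3; python3 - <<'E'
from h import *
s=shot('scene')
for v in range(236,252): print(v,(s['pixels'][v,333:354].astype(int).sum(1)//3).tolist())
E
```

```text
pos [546.3  48.8 225.3] yaw 11.35 tilt [-0.0002 -0.    ] open 0.191230292516379 grip 58.69562208652496 F [ 0.6  0.1 -1.3] t 18.25 reach 0.025
[546.3, 49.3, 180.0, 11.3] -> [ 0.01 -0.04  4.53] twist 0.05
236 [27, 28, 28, 27, 28, 35, 67, 105, 127, 139, 143, 126, 80, 44, 80, 146, 209, 239, 249, 252, 251]
237 [27, 27, 28, 26, 28, 35, 68, 105, 126, 139, 143, 127, 81, 73, 137, 210, 242, 249, 250, 251, 251]
238 [31, 30, 30, 27, 27, 35, 68, 105, 127, 139, 142, 127, 94, 122, 195, 240, 249, 249, 249, 250, 251]
239 [40, 37, 33, 30, 28, 36, 67, 105, 127, 138, 141, 131, 129, 180, 232, 248, 249, 248, 248, 249, 249]
240 [51, 47, 43, 38, 32, 37, 68, 106, 127, 137, 143, 147, 177, 228, 246, 249, 249, 249, 249, 249, 249]
241 [68, 64, 58, 51, 44, 44, 69, 105, 127, 138, 147, 173, 222, 244, 249, 249, 249, 249, 249, 249, 249]
242 [93, 88, 81, 73, 66, 63, 76, 105, 126, 137, 151, 194, 239, 248, 249, 248, 248, 248, 248, 249, 249]
243 [116, 112, 105, 98, 92, 86, 89, 110, 127, 138, 152, 197, 239, 246, 243, 241, 241, 243, 245, 248, 249]
244 [140, 127, 121, 116, 113, 103, 101, 112, 126, 138, 151, 188, 228, 231, 222, 218, 219, 226, 238, 246, 248]
245 [183, 158, 143, 137, 125, 110, 103, 112, 126, 138, 146, 166, 190, 192, 184, 185, 192, 209, 232, 245, 248]
246 [226, 206, 188, 173, 150, 119, 106, 114, 127, 138, 143, 145, 141, 140, 145, 155, 173, 201, 233, 245, 248]
247 [238, 232, 218, 199, 173, 139, 113, 113, 127, 138, 142, 136, 119, 121, 142, 157, 176, 206, 234, 243, 245]
248 [238, 230, 213, 195, 178, 155, 126, 117, 127, 139, 142, 136, 125, 139, 166, 185, 205, 225, 238, 241, 242]
249 [224, 212, 194, 183, 177, 165, 141, 129, 134, 144, 148, 145, 144, 161, 187, 210, 228, 237, 240, 241, 240]
250 [186, 177, 166, 166, 169, 166, 155, 149, 152, 158, 163, 165, 166, 182, 206, 226, 237, 241, 241, 240, 236]
251 [144, 134, 131, 139, 149, 151, 152, 156, 162, 166, 170, 174, 181, 202, 224, 237, 241, 241, 241, 236, 225]
```

>>> servo_tool --motion '[[[0,0,1,0,1],[0,0,2,0,1],[0,0,3,0,1],[0,0,4,0,1],[0,0,4.8,0,1]]]'

```text
time_s: 18.8
eef_pos: [0.5457, 0.0489, 0.1759]
eef_rot: [-0.0, 0.995, 0.099, -0.001]
wrist_force: [-0.2, 0.3, -2.3]
opening: 0.195
grasp_force: 58.7
```

>>> servo_tool --motion '[[[0,0,0,0,1],[0,0,0,0,1]]]'

```text
time_s: 19.0
eef_pos: [0.5463, 0.0489, 0.1772]
eef_rot: [-0.0, 0.995, 0.099, -0.0]
wrist_force: [0.0, 0.1, -2.2]
opening: 0.194
grasp_force: 58.7
```

```bash
python3 go.py 546.3 49.3 145 11.3; python3 - <<'E'
from h import *
s=shot('scene')
print(proj(s,[[.5454,.0486,.102],[.5454,.0486,.042]]).round(2).tolist())
for v in range(256,284,2): print(v,(s['pixels'][v,330:358].astype(int).sum(1)//3).tolist())
E
```

```text
pos [546.3  48.9 177.2] yaw 11.35 tilt [-0.0004  0.0001] open 0.19373378698207988 grip 58.69584560394287 F [ 0.   0.1 -2.2] t 19.0 reach 0.025
[546.3, 49.3, 145.0, 11.3] -> [ 0.01 -0.04  3.22] twist 0.05
[[342.87, 247.1], [342.77, 270.98]]
256 [75, 50, 44, 46, 61, 88, 114, 125, 127, 122, 116, 113, 112, 109, 111, 122, 135, 140, 142, 142, 145, 149, 150, 150, 164, 187, 209, 229]
258 [67, 36, 41, 66, 94, 115, 131, 138, 139, 134, 121, 117, 116, 119, 129, 148, 156, 149, 142, 141, 143, 146, 145, 142, 142, 148, 157, 167]
260 [69, 62, 90, 110, 120, 122, 125, 132, 136, 131, 121, 115, 115, 117, 130, 145, 149, 146, 141, 140, 140, 142, 141, 141, 142, 150, 157, 160]
262 [96, 103, 118, 122, 122, 116, 106, 105, 110, 112, 113, 114, 115, 117, 123, 131, 138, 139, 140, 140, 141, 141, 141, 142, 146, 158, 167, 174]
264 [120, 121, 123, 123, 122, 121, 120, 119, 118, 115, 114, 115, 114, 112, 107, 109, 114, 120, 123, 123, 129, 133, 138, 141, 149, 154, 153, 151]
266 [123, 124, 124, 124, 124, 122, 122, 121, 121, 117, 115, 114, 115, 114, 115, 118, 118, 116, 116, 114, 116, 138, 173, 184, 175, 161, 152, 147]
268 [
[... 415 characters left out ...]
, 215]
274 [160, 166, 172, 172, 163, 151, 151, 158, 159, 157, 156, 156, 146, 128, 114, 114, 139, 184, 220, 235, 241, 241, 240, 231, 206, 169, 147, 141]
276 [139, 138, 137, 130, 115, 109, 130, 168, 193, 205, 211, 212, 210, 204, 200, 203, 218, 233, 239, 241, 241, 237, 224, 192, 159, 133, 114, 112]
278 [98, 92, 98, 100, 97, 110, 162, 200, 213, 215, 215, 216, 216, 216, 214, 212, 205, 194, 195, 207, 212, 197, 171, 146, 119, 81, 46, 37]
280 [65, 38, 32, 34, 43, 77, 130, 175, 195, 203, 207, 210, 209, 202, 192, 185, 175, 152, 138, 141, 146, 145, 130, 99, 60, 35, 27, 29]
282 [39, 28, 28, 29, 33, 60, 99, 125, 138, 151, 163, 168, 169, 166, 160, 149, 136, 118, 113, 118, 119, 105, 73, 43, 29, 28, 27, 26]
```

>>> servo_tool --motion '[[[0,0,0.4,0,1],[0,0,0.7,0,1],[0,0,1,0,1],[0,0,1,0,1]]]'

```text
time_s: 19.45
eef_pos: [0.5459, 0.0489, 0.1668]
eef_rot: [-0.0, 0.995, 0.099, -0.0]
wrist_force: [0.3, 0.9, -1.8]
opening: 0.192
grasp_force: 58.7
```

```bash
python3 go.py 546.3 49.3 145 11.3
```

```text
pos [545.9  48.9 166.8] yaw 11.35 tilt [-0.0009  0.0001] open 0.19204500987672304 grip 58.695908188819885 F [ 0.3  0.9 -1.8] t 19.45 reach 0.025
[546.3, 49.3, 145.0, 11.3] -> [ 0.05 -0.03  2.18] twist 0.05
```

>>> servo_tool --motion '[[[0,0,0.5,0,1],[0,0,1,0,1],[0,0,1.5,0,1],[0,0,1.9,0,1],[0,0,2.2,0,1]]]'

```text
time_s: 19.95
eef_pos: [0.5461, 0.0489, 0.1448]
eef_rot: [-0.0, 0.995, 0.099, -0.0]
wrist_force: [0.0, 0.6, -2.2]
opening: 0.195
grasp_force: 58.7
```

>>> servo_tool --motion '[[[0,0,0,0,1],[0,0,0,0,1],[0,0,0,0,1]]]'

```text
time_s: 20.25
eef_pos: [0.5465, 0.0489, 0.1456]
eef_rot: [0.0, 0.995, 0.099, 0.0]
wrist_force: [-0.3, -0.9, -1.8]
opening: 0.196
grasp_force: 58.7
```

```bash
python3 go.py 546.3 49.3 144.5 11.3; python3 - <<'E'
from h import *
s=shot('scene'); im,o=crop(s,350,252,40,1)
save('final.png',cv2.resize(im,(600,600),interpolation=cv2.INTER_CUBIC))
f=lambda X:((proj(s,X)-o+.5)*7.5).round(0).tolist()
print('foot z15',f([[.5454,.0486,.015],[.5454,.0486,.030],[.5454,.0486,.12]]))
E
```

```text
pos [546.5  48.9 145.6] yaw 11.35 tilt [ 0.0005 -0.    ] open 0.19619628906208905 grip 58.695682883262634 F [-0.3 -0.9 -1.8] t 20.25 reach 0.025
[546.3, 49.3, 144.5, 11.3] -> [-0.01 -0.05  0.11] twist 0.05
foot z15 [[249.0, 523.0], [249.0, 481.0], [251.0, 211.0]]
```

View pics/final.png

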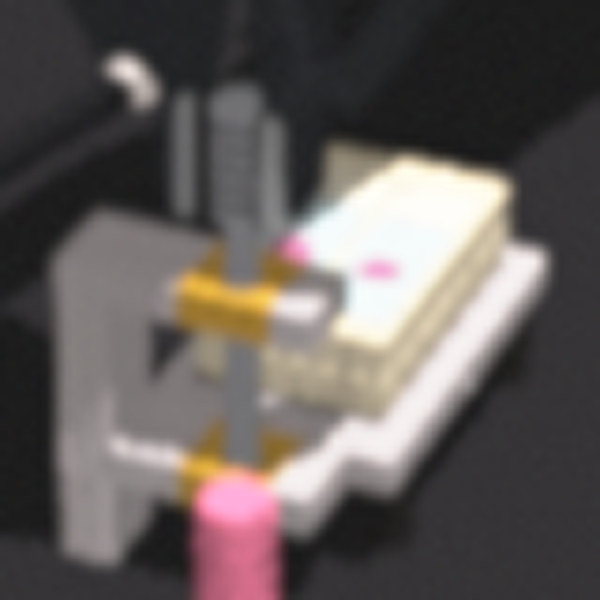

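The pin passes straight through both bushings (243,285 and 243,455) and the trays are flush. I'll lower it 1 mm, settle and hand in.

>>> servo_tool --motion '[[[0,0,0.1,0,1],[0,0,0.1,0,1],[0,0,0.1,0,1],[0,0,0.1,0,1],[0,0,0.1,0,1]]]'

```text
time_s: 20.8
eef_pos: [0.5463, 0.0489, 0.1444]
eef_rot: [0.0, 0.995, 0.099, 0.0]
wrist_force: [-1.1, -0.2, -2.5]
opening: 0.196
grasp_force: 58.7
```

```bash
python3 go.py; python3 -c "
from bench import ctrl
print(ctrl.hand_in())"
```

```text
pos [546.3  48.9 144.4] yaw 11.35 tilt [ 0. -0.] open 0.19587614797821126 grip 58.69657516479492 F [-1.1 -0.2 -2.5] t 20.8 reach 0.025
the job is handed in; nothing more can be done
None
```

The job is handed in at 20.8 s: both trays are stacked on the pad, square to within about 2 mm by camera, and the pin is held upright through both bushings with its foot about 15 mm below the lower one; that depth comes from the arm's height reading, as a pink look-alike hid the foot from the camera.

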